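# Shut the open vial box and lock the blue box on top

### The arm

A 6-joint arm with a two-finger parallel gripper is mounted at the origin on the work surface. World frame = base frame: x ahead of the robot, y to its left, z up, the work surface at z = 0. Lengths are in m, angles in rad, forces in N, time in s.
With the tool pointing down it reaches from about 0.3 to 0.775 m from the base axis. Payload 14.6 kg.
Tool frame: the origin (TCP) lies at the very end of the fingers, on their centre line; the grasp point (between the pads) lies 19 mm behind it; z points along the fingers, y is the line along which they close (so a half turn about z gives the same grasp; the last joint's range is limited). The gripper opens to 94 mm and grips with 3 to 60 N. Pads are 16 mm wide; open, the fingers measure 119 mm over their backs; the gripper's body (75 mm by 177 mm) begins 78 mm behind the grasp point.
Start: joints at [1.065, 0.3, 1.521, -0, 1.321, -0.067], TCP at [0.234, 0.498, 0.205] pointing down, gripper open.
Joint ranges: [-3.03, 3.03], [-0.79, 2.21], [0.23, 2.52], [-1.04, 4.18], [0, 3.07], [-2.55, 2.55]. Speed limits (rad/s): [2.22, 2.22, 2.57, 3.14, 3.14, 3.14].

### API

Orientations are given as [roll, pitch, yaw] about the fixed x, y, z axes, in that order (R = Rz(yaw) Ry(pitch) Rx(roll)).
In Python, from station import * gives the robot as it stands.
- The arm moves only by the tool jog_arm, never from a script. Its argument "rows" is a list of rows, each a list of 3 entries, a list of its own where there are three numbers: the shift along the tool's x, y, z in m, then the turn about the tool's z in degrees, then the finger opening in m, from 0 to 0.094. A call has 1 to 12 rows; each row shifts and turns the commanded pose from where the row before left it, along the tool's axes as they then stand; what a row does not reach is not made up. A row lasts 1/12 s, in which the tool goes at most 41.7 mm and 7.16 degrees, less where a joint would pass 70% of its speed; a pose out of reach is approached as far as the arm can. A call is refused whole if a number of a shift passes 0.0417 or a number of a turn 7.16, either way. A call with a gripper value outside its range is refused whole. The fingers move at their own pace and stop on an object; "squeeze" is the grip in N (left out, the last holds). Time passes only in rows, so rows that do not move let the fingers close. It gives the time, the measured TCP pose, the force, the opening and the grip force at its end, in the units of the state.
- get_obs(): the state, without advancing time (a new reading comes with each control period).
- camera(name): name is "scene" or "top" or "wrist"; returns a dict with "image" (384x512x3 uint8, red, green, blue), "range_z" (384x512 float32, m along the optical axis (not along the pixel's ray), 0 where there is no reading), "K" (3x3 intrinsics, pixels), "k1" (the pictures are not rectified: a ray, as slopes to the right and down, at radius r is drawn at 1 + k1 r^2 times it, then the intrinsics apply), "world_from_camera" (4x4, takes a point from camera to world coordinates); the wrist camera has in their place "T_tool_cam" (4x4, takes a point from camera to tool coordinates, whose origin is the TCP and whose axes are the flange's). Camera axes: x right, y up, looking along -z (the intrinsics and any distortion apply to the point x, -y, -z); pixel columns grow to the right and rows downward; lengths in m; the calibration is good to about 2 mm. A picture is of the moment at which its call begins: read the wrist's pose just before it.
- hand_in(): hands the job in; it is judged then, once.
Trained networks look in a picture, given as the dict that the camera call returned (one of the last four; its "shot" number tells which), for a name from the list of things; names that differ only in an ending like _2 or _b are one class to them, and where a whole thing is asked for, a point or a joint stands for the part that bears it (a point fixed in the world has none). Each returns a list of dicts, best first, with "p" (0 to 1); they miss things now and then, are a little off and sometimes report something else, mostly with a low value. They report only what shows in the picture. A call takes as long as a camera call.
- search_frame(label, picture): "at" ([column, row] as shares, 0 to 1, of the picture: columns of its width, rows of its height, amid what is visible of it).
- spot_point(label, picture): "at" ([column, row] as shares, 0 to 1, of the picture: columns of its width, rows of its height: a listed point, or the origin of a listed thing).
The state is a dict: "time_s": time; "qpos": joint angles; "joint_vel": joint speeds; "tau": joint torques, N m; "ee_pos": TCP position; "eef_rot": TCP orientation; "force": force on the tool from outside, world axes, zero at the start; "moment": the same for the moment, N m; "grip_width": finger opening in m; "grip_force": force on a finger pad.
Only numpy, scipy, OpenCV 4.12 (cv2) and the standard library are available. Lean on these libraries where they do the work, as an engineer would, in place of code of your own. Each camera call takes 0.05 s, during which the arm holds its last target. There are 200 camera calls.

### The job

Swing the lid of the open white vial box fully shut, then stack the blue vial box squarely on it so that the recesses under the blue box drop over the two yellow lugs on the white lid and it sits flush; either way round will do. Keep the blue box upright, lower it gently rather than dropping or forcing it, let go of it, and do not disturb the orange box or the other things on the bench.

Things in the scene. Friction and masses are not known exactly. Their poses are not given: they have to be found in the camera images.
- lid (a joint): The hinged white lid of the white box: angle in rad, 0 = fully shut, grows as it opens, stop at 1.9 (a little past upright, leaning away from the shut side). It starts open at 1.2 to 1.75. The hinge is stiff enough (about 0.035 N m) that the lid stays where it is left, so it must be pushed all the way down; about 1 N at its free edge is enough.
- white_box: White open box with amber vials inside, held fast in a low steel tray screwed to the bench (it cannot move). Box 60 mm wide along its x, 120 mm long along its y; the tray's floor plate is 74 x 134 x 4 mm and the box's rim is 40 mm above the bench. Origin on the bench under its centre, z up. The lid is hinged along the long rim on its +x side, which is the side away from the robot, so an open lid's outer face (with the lugs) looks along +x, away from the robot.
- hinge (a point): Middle of the lid's hinge line on the white box: the far (+x) long rim, 40 mm above the bench. The hinge line runs along the white box's y. Axes as the white box's.
- lid_edge (a point): Middle of the lid's free long edge, on its outer face. It moves with the lid: 60 mm from the hinge line along the lid and 10 mm out from the lid's inner face (lid 60 x 120 x 10 mm). Two round yellow lugs stand on the outer face, half-way between the hinge and this edge, 35 mm either side of the middle, 16 mm across, 6 mm high, tapered tops: the outer face between them is clear.
- seat (a point): Centre of the top face of the white box's lid when it is shut (fixed to the white box, 50 mm above the bench), axes as the white box's; the two lugs are then at y = +35 and -35 mm of this point and rise 6 mm above it. The blue box seated on it has its underside at this height, so its centre is 23 mm above this point.
- blue_box_center (a point): Blue closed vial box, loose, about 0.25 kg. 60 mm wide along its x, 120 mm long along its y, 46 mm tall plus two round yellow lugs on top. The lugs stand 35 mm either side of the middle along its y, 16 mm across and 6 mm high, with tapered tops. Its flat underside has two 19 mm square recesses, 7.5 mm deep with slightly flared mouths, straight below its lugs. This point is its centre, half-way up its 46 mm (23 mm above its underside). Its z is up.
- orange_box_center (a point): Orange closed vial box, loose, of exactly the same shape as the blue one; this point is its centre, 23 mm above its underside. A bystander, to be left alone.
- amber_bottle: Amber bottle, 64 mm across, 130 mm tall, origin at the centre of its underside. A bystander, to be left alone.
- beaker: Clear plastic beaker, 72 mm across, 80 mm tall, origin at the centre of its underside. A bystander, to be left alone.
- wash_bottle: White bottle with red cap, 60 mm across, 130 mm tall, origin at the centre of its underside. A bystander, to be left alone.
- jar: Jar with white cap, 60 mm across, 70 mm tall, origin at the centre of its underside. A bystander, to be left alone.
- blue_cap: Loose round blue cap lying on the bench, 42 mm across, 14 mm high, origin at the centre of its underside. A bystander, to be left alone.
- spatula: Small steel spatula, 170 mm long, lying flat on the bench close to the robot, roughly along y; origin about half-way along it. A bystander, to be left alone.

How it is judged:
By the outcome, as a careful person would: the job done as asked, in the order asked, and still so for the second after the job is handed in, with the robot touching nothing.
It also fails if it takes over 58 s, if anything falls off the work surface, if the arm or the gripper's body presses on something with over 40 N, if the wrist force passes 120 N, or if a joint passes its speed limit or range.

## Working session

There is one attempt and no reset: what is moved stays moved. The work goes in short steps, Python scripts to look and compute and a tool call to move; the robot and the scene stay as the last step left them, time stands still between calls to the robot, and variables do not carry over. Pictures are saved under pics/ and viewed, at most 10 in all, crops included, and the job is handed in when it is done.

Besides the shell and the picture viewer there is one more tool, called by a JSON object that holds its "op" and its "data", one argument or row to a line. jog_arm: Moves the arm, as the interface text tells. Its arguments: {"type":"object","properties":{"rows":{"type":"array","items":{"type":"array"}},"squeeze":{"type":"number"}},"required":["rows"]}

```bash
mkdir -p pics
cat > h.py <<'E'
from station import *
import numpy as np, cv2
from scipy.spatial.transform import Rotation as R
def wfc(pic,obs=None):
    if 'world_from_camera' in pic: return np.array(pic['world_from_camera'])
    T=np.eye(4);T[:3,:3]=R.from_euler('xyz',obs['eef_rot']).as_matrix();T[:3,3]=obs['ee_pos']
    return T@np.array(pic['T_tool_cam'])
def slopes(pic,uv):
    K=np.array(pic['K']);uv=np.atleast_2d(np.asarray(uv,float))
    d=np.stack([(uv[:,0]-K[0,2])/K[0,0],(uv[:,1]-K[1,2])/K[1,1]],1);s=d.copy()
    for _ in range(20): s=d/(1+pic['k1']*(s**2).sum(1,keepdims=True))
    return s
def on_z(pic,T,uv,z):
    s=slopes(pic,uv);d=np.c_[s[:,0],-s[:,1],-np.ones(len(s))]@T[:3,:3].T
    return T[:3,3]+d*((z-T[2,3])/d[:,2])[:,None]
def cloud(pic,T):
    h,w=pic['range_z'].shape;v,u=np.mgrid[:h,:w];s=slopes(pic,np.c_[u.ravel(),v.ravel()])
    r=pic['range_z'].ravel();P=np.c_[s[:,0]*r,-s[:,1]*r,-r]@T[:3,:3].T+T[:3,3]
    P[r==0]=np.nan
    return P.reshape(h,w,3)
def save(pic,n): cv2.imwrite('pics/'+n,pic['image'][:,:,::-1])
E
python3 - <<'E'
from h import *
o=get_obs();print(o)
for c in ['top','scene']:
    p=camera(c);save(p,c+'1.png');T=wfc(p);C=cloud(p,T);print(c,T[:3,3].round(3))
    for l in ['white_box','hinge','lid_edge','seat','blue_box_center','orange_box_center','amber_bottle','beaker','wash_bottle','jar','blue_cap','spatula']:
        r=spot_point(l,p)
        for q in r[:2]:
            u,v=q['at'][0]*512,q['at'][1]*384
            print(l,round(q['p'],2),int(u),int(v),C[min(383,int(v)),min(511,int(u))].round(3))
E
```

```text
{'time_s': 0.0, 'qpos': array([ 1.06541080e+00,  3.00448502e-01,  1.52156307e+00, -3.54607757e-05,
        1.32071055e+00, -6.66228498e-02]), 'joint_vel': array([ 0.00023073, -0.00112474,  0.00032461, -0.00017553, -0.00113639,
        0.00123335]), 'tau': array([-1.67504575e-03, -5.31813347e+01, -3.52729475e+01,  7.07414676e-02,
        2.44690699e-02, -7.86356213e-05]), 'ee_pos': array([0.23354776, 0.49766549, 0.20490635]), 'eef_rot': array([-3.14046340e+00, -4.09211880e-05,  2.70283875e+00]), 'force': array([0.24053395, 0.15505892, 0.23774701]), 'moment': array([-0.04233984,  0.01571377, -0.0025575 ]), 'grip_force': 0.0, 'grip_width': 0.09392804114010533}
top [ 0.321 -0.017  1.308]
white_box 0.78 336 200 [ 0.518 -0.265  0.03 ]
white_box 0.22 269 186 [ 0.569 -0.032  0.045]
hinge 0.58 334 188 [ 0.548 -0.247  0.101]
lid_edge 0.54 336 185 [ 0.577 -0.274  0.001]
seat 0.71 335 196 [ 0.532 -0.262  0.034]
blue_box_center 0.63 188 210 [0.489 0.25  0.044]
orange_box_center 0.83 268 188 [ 0.562 -0.029  0.045]
amber_bottle 0.58 113 230 [0.418 0.494 0.088]
beaker 0.6 128 178 [0.615 0.483 0.005]
[... 203 characters left out ...]
.034 0.002]
spatula 0.55 335 186 [ 0.574 -0.27   0.001]
scene [1.209 0.176 1.212]
white_box 0.84 188 183 [ 0.562 -0.257  0.042]
hinge 0.96 189 177 [ 0.554 -0.251  0.072]
lid_edge 0.68 186 170 [ 0.547 -0.26   0.102]
lid_edge 0.51 282 250 [0.709 0.119 0.013]
seat 0.84 186 171 [ 0.55  -0.259  0.1  ]
blue_box_center 0.61 328 200 [0.503 0.23  0.045]
orange_box_center 0.95 250 201 [ 0.578 -0.026  0.048]
amber_bottle 0.88 410 207 [0.46  0.506 0.049]
beaker 0.81 395 247 [0.637 0.461 0.08 ]
wash_bottle 0.67 128 131 [ 0.414 -0.552  0.064]
jar 0.79 137 185 [ 0.617 -0.428  0.044]
blue_cap 0.6 283 248 [0.7   0.12  0.011]
spatula 0.75 279 164 [0.372 0.028 0.002]
spatula 0.31 135 188 [ 0.63  -0.431  0.043]
```

View pics/top1.png

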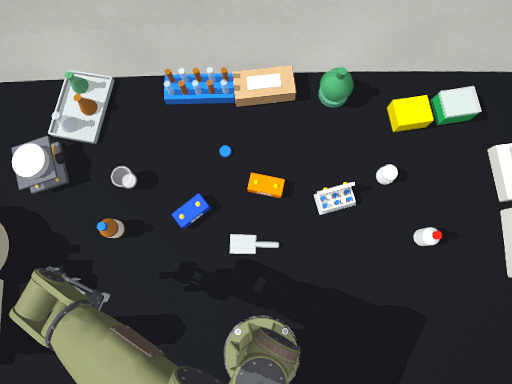

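Run:
```python
from h import *
p=camera('top');T=wfc(p);C=cloud(p,T)
hsv=cv2.cvtColor(p['image'],cv2.COLOR_RGB2HSV)
def rect(m,n):
    P=C[m];P=P[np.isfinite(P[:,0])]
    r=cv2.minAreaRect((P[:,:2]*1000).astype(np.float32));print(n,len(P),r,np.percentile(P[:,2],[5,50,95]).round(3))
bl=(abs(hsv[...,0].astype(int)-110)<15)&(hsv[...,1]>100)
z=C[...,2];x=C[...,0];y=C[...,1]
rect((z>.035)&(z<.056)&(abs(x-.495)<.09)&(abs(y-.24)<.1),'blue top')
rect((z>.035)&(z<.056)&(abs(x-.57)<.09)&(abs(y+.03)<.09),'orange top')
for lo,hi in [(.003,.03),(.03,.045),(.045,.07),(.07,.13)]:
    rect((z>lo)&(z<hi)&(abs(x-.52)<.09)&(abs(y+.26)<.09),f'white {lo}')
# yellow lugs
ye=(hsv[...,0]>20)&(hsv[...,0]<35)&(hsv[...,1]>120)&(hsv[...,2]>120)
n,l,s,c=cv2.connectedComponentsWithStats(ye.astype(np.uint8))
for i in range(1,n):
    if s[i,4]>8: print(c[i].round(1),s[i,4],on_z(p,T,c[i],.05).round(4),C[int(c[i][1]),int(c[i][0])].round(3))
im=cv2.resize(p['image'][150:260,150:390],None,fx=3.3,fy=3.3,interpolation=cv2.INTER_CUBIC);cv2.imwrite('pics/topc.png',im[:,:,::-1])
```

```text
blue top 599 ((490.0092468261719, 242.95738220214844), (61.70946502685547, 117.96919250488281), 38.89149856567383) [0.041 0.046 0.05 ]
orange top 591 ((578.4093017578125, -19.544265747070312), (120.04178619384766, 60.51892852783203), 77.4278793334961) [0.041 0.046 0.051]
white 0.003 528 ((520.4994506835938, -259.57275390625), (178.06271362304688, 177.95567321777344), 0.38074156641960144) [0.003 0.008 0.028]
white 0.03 252 ((531.9769287109375, -262.8109436035156), (70.23184967041016, 122.12017822265625), 14.45089054107666) [0.031 0.034 0.041]
white 0.045 14 ((558.4929809570312, -250.31838989257812), (19.73872947692871, 115.3797378540039), 22.30399513244629) [0.046 0.057 0.069]
white 0.07 128 ((554.3201904296875, -255.71188354492188), (21.223342895507812, 119.2911605834961), 12.611186027526855) [0.076 0.098 0.103]
[409.7 112.8] 1322 [[ 0.8296 -0.5451  0.05  ]] [ 0.827 -0.537  0.064]
[ 53. 150.] 21 [[0.715  0.7542 0.05  ]] [0.719 0.762 0.038]
[265.7 184.2] 425 [[ 0.5745 -0.0209  0.05  ]] [ 0.576 -0.018  0.044]
[324.7 187.9] 10 [[ 0.5582 -0.2244  0.05  ]] [ 0.557 -0.218  0.074]
[197.6 203.5] 11 [[0.51   0.2153 0.05  ]] [0.512 0.217 0.052]
[181.6 216.1] 11 [[0.4671 0.2701 0.05  ]] [0.467 0.271 0.054]
```

View pics/topc.png

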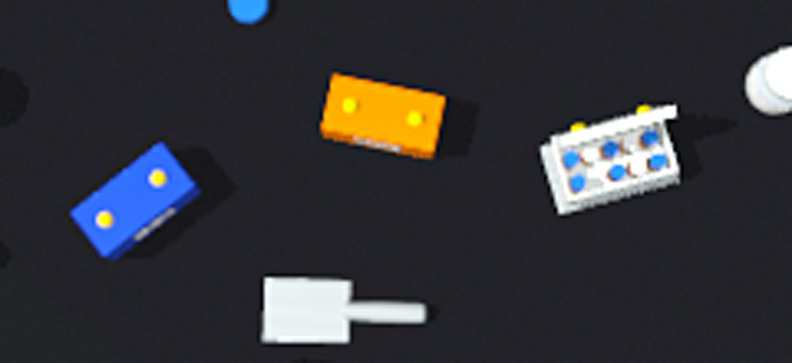

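View pics/scene1.png

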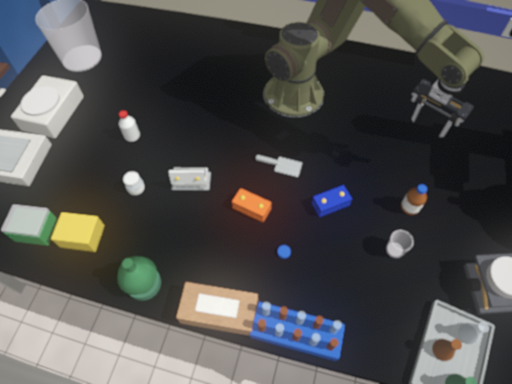

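The top view shows the blue box at px (190,210) with yaw about 38°, the orange box at (266,185), and the white box at (335,198) with yaw about 14° and its lid near upright. The spatula is at (250,244) and the blue cap at (225,151). The scene view agrees. I'll move toward the white box with the fingers closing and turn the tool to line up with it.

{"op": "jog_arm", "data": {
  "rows": [
    [[-0.037,-0.008,0],6.5,0],
    [[-0.037,-0.008,0],6.5,0],
    [[-0.037,-0.008,0],6.5,0],
    [[-0.037,-0.008,0],6.5,0],
    [[-0.037,-0.008,0],6.5,0],
    [[-0.037,-0.008,0],6.5,0],
    [[-0.037,-0.008,0],6.5,0],
    [[-0.037,-0.008,0],6.0,0],
    [[-0.037,0.012,0],0,0],
    [[-0.037,0.012,0],0,0],
    [[-0.037,0.012,0],0,0],
    [[-0.037,0.012,0],0,0]
  ]
}}

```text
time_s: 2.35
ee_pos: [0.4612, 0.1094, 0.2058]
eef_rot: [3.141, 0.0, 1.804]
force: [0.8, -0.1, -0.2]
grip_width: 0.0173
grip_force: 0.0
```

Run:
```python
from h import *
o=get_obs();p=camera('wrist');save(p,'w1.png');print(o['ee_pos'],o['eef_rot'],o['time_s'],np.array(p['T_tool_cam']).round(3),p['K'])
for l in ['hinge','lid_edge','white_box']:
    for q in spot_point(l,p)[:2]:
        u,v=q['at'][0]*512,q['at'][1]*384; print(l,q['p'],u,v,on_z(p,wfc(p,o),[u,v],.04).round(3))
```

```text
[0.46116494 0.10939789 0.20579654] [3.14082741e+00 4.46947257e-05 1.80396317e+00] 2.35 [[ 0.     0.96   0.28   0.082]
 [ 1.    -0.001  0.     0.001]
 [ 0.     0.28  -0.96  -0.179]
 [ 0.     0.     0.     1.   ]] [[265.45879472   0.         252.53177227]
 [  0.         265.45879472 189.664591  ]
 [  0.           0.           1.        ]]
white_box 0.73 240.4864 366.6816 [[ 0.52  -0.221  0.04 ]]
```

{"op": "jog_arm", "data": {
  "rows": [
    [[-0.04,0.003,0],0,0],
    [[-0.04,0.003,0],0,0],
    [[-0.04,0.003,0],0,0],
    [[-0.04,0.003,0],0,0],
    [[-0.04,0.003,0],0,0],
    [[-0.04,0.003,0],0,0],
    [[-0.04,0.003,0],0,0],
    [[-0.02,0.003,0],0,0],
    [[0,0,0],0,0]
  ]
}}

```text
time_s: 3.3
ee_pos: [0.5539, -0.177, 0.2048]
eef_rot: [-3.141, -0.0, 1.802]
force: [-0.2, 0.4, -0.5]
grip_width: 0.0006
grip_force: 0.0
```

Run:
```python
from h import *
o=get_obs();p=camera('wrist');save(p,'w2.png');print(o['ee_pos'],o['eef_rot'],o['time_s'])
T=wfc(p,o);C=cloud(p,T);np.save('c2.npy',C)
for l in ['hinge','lid_edge','white_box']:
    for q in spot_point(l,p)[:2]:
        u,v=q['at'][0]*512,q['at'][1]*384; print(l,round(q['p'],2),int(u),int(v),on_z(p,T,[u,v],.04).round(3),C[int(v),int(u)].round(3))
z=C[...,2];x=C[...,0];y=C[...,1]
near=(abs(x-.54)<.1)&(abs(y+.26)<.1)
for a,b in [(.002,.008),(.03,.045),(.05,.07),(.07,.09),(.09,.12)]:
    m=near&(z>a)&(z<b);P=C[m]
    if len(P)>5: print(a,len(P),cv2.minAreaRect((P[:,:2]*1000).astype(np.float32)),P[:,2].mean().round(3))
```

```text
[ 0.55387651 -0.17702173  0.20484697] [-3.14109520e+00 -3.38256441e-07  1.80233351e+00] 3.3
hinge 0.7 243 229 [[ 0.56  -0.255  0.04 ]] [ 0.547 -0.169  0.227]
lid_edge 0.92 239 253 [[ 0.562 -0.294  0.04 ]] [ 0.546 -0.169  0.257]
white_box 0.58 224 219 [[ 0.531 -0.246  0.04 ]] [ 0.53  -0.248  0.034]
white_box 0.41 246 321 [[ 0.6  -0.41  0.04]] [ 0.547 -0.149  0.326]
0.002 890 ((522.353759765625, -252.4075927734375), (189.33840942382812, 144.6015625), 13.238236427307129) 0.006
0.03 1210 ((530.6876831054688, -263.52398681640625), (69.87649536132812, 118.63859558105469), 14.44657039642334) 0.035
0.05 88 ((548.3718872070312, -206.72579956054688), (10.480450630187988, 24.2059268951416), 43.433921813964844) 0.06
0.07 155 ((546.327392578125, -211.1458740234375), (10.626133918762207, 29.942962646484375), 36.90057373046875) 0.079
0.09 315 ((542.7886962890625, -230.92416381835938), (11.30848503112793, 61.32880783081055), 13.01713752746582) 0.099
```

View pics/w2.png

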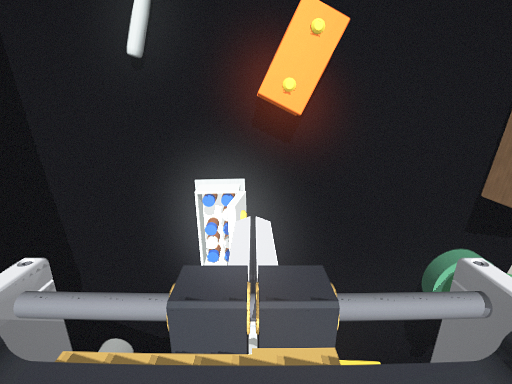

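The wrist view shows the white box's vials at px (220,225) with the lid edge and a lug at (243,215), and the orange box is clear of the path. The hinge is near (0.557,-0.255). I'll go behind the lid and descend there.

{"op": "jog_arm", "data": {
  "rows": [
    [[-0.026,0.012,0],-1,0],
    [[-0.025,0.011,0],0,0],
    [[-0.025,0.011,0],0,0],
    [[0,0,0.03],0,0],
    [[0,0,0.03],0,0],
    [[0,0,0.03],0,0],
    [[0,0,0.025],0,0],
    [[0,0,0],0,0]
  ]
}}

```text
time_s: 4.17
ee_pos: [0.6026, -0.2379, 0.0855]
eef_rot: [-3.136, -0.005, 1.823]
force: [0.8, 0.3, -0.3]
grip_width: 0.0002
grip_force: 0.0
```

{"op": "jog_arm", "data": {
  "rows": [
    [[0,-0.015,0],0,0],
    [[0,-0.013,0],0,0],
    [[0,-0.013,-0.001],0,0],
    [[0,-0.013,0.003],0,0],
    [[0,-0.012,0.006],0,0],
    [[0,0,0],0,0]
  ]
}}

```text
time_s: 4.67
ee_pos: [0.5399, -0.2565, 0.0838]
eef_rot: [3.141, 0.001, 1.822]
force: [0.2, -0.3, -0.3]
grip_width: 0.0004
grip_force: 0.0
```

{"op": "jog_arm", "data": {
  "rows": [
    [[0,-0.01,0.005],0,0],
    [[0,-0.007,0.007],0,0],
    [[0,-0.004,0.008],0,0],
    [[0,-0.002,0.007],0,0],
    [[0,0,0.004],0,0],
    [[0,0,0],0,0],
    [[0,0,0],0,0]
  ]
}}

```text
time_s: 5.25
ee_pos: [0.5186, -0.2625, 0.0512]
eef_rot: [-3.141, -0.0, 1.822]
force: [-0.5, -0.4, -0.1]
grip_width: 0.0005
grip_force: 0.0
```

{"op": "jog_arm", "data": {
  "rows": [
    [[0,0,0.001],0,0],
    [[0,0,0.001],0,0],
    [[0,0,0.001],0,0],
    [[0,0,0],0,0]
  ]
}}

```text
time_s: 5.58
ee_pos: [0.5188, -0.2627, 0.05]
eef_rot: [3.141, 0.001, 1.822]
force: [-6.4, 3.0, 15.5]
grip_width: 0.0004
grip_force: 7.8
```

{"op": "jog_arm", "data": {
  "rows": [
    [[0,0,-0.03],0,0],
    [[0,0,-0.04],0,0.085],
    [[0.02,0,-0.04],0,0.085],
    [[0.03,0,-0.04],0,0.085],
    [[0.04,0,-0.01],0,0.085],
    [[0.04,0,0],0,0.085],
    [[0,0,0],0,0.085]
  ]
}}

```text
time_s: 6.17
ee_pos: [0.4869, -0.1384, 0.2003]
eef_rot: [3.14, 0.0, 1.825]
force: [0.8, -0.7, -0.3]
grip_width: 0.0369
grip_force: 0.0
```

```bash
cat >> h.py <<'E'
def lugs(p,T,z):
    hsv=cv2.cvtColor(p['image'],cv2.COLOR_RGB2HSV)
    ye=(hsv[...,0]>22)&(hsv[...,0]<35)&(hsv[...,1]>110)&(hsv[...,2]>90)
    n,l,s,c=cv2.connectedComponentsWithStats(ye.astype(np.uint8))
    return [(c[i].round(1),int(s[i,4]),on_z(p,T,c[i],z)[0].round(4)) for i in range(1,n) if s[i,4]>30]
E
python3 - <<'E'
from h import *
o=get_obs();p=camera('wrist');save(p,'w3.png');print(o['ee_pos'],o['eef_rot'],o['time_s'],o['force'])
T=wfc(p,o);C=cloud(p,T)
for a in lugs(p,T,.055): print(a)
z=C[...,2];x=C[...,0];y=C[...,1]
m=(abs(x-.53)<.07)&(abs(y+.26)<.09)&(z>.03)&(z<.06);P=C[m]
print(len(P),cv2.minAreaRect((P[:,:2]*1000).astype(np.float32)),np.percentile(P[:,2],[2,25,50,75,98]).round(4))
A=np.c_[P[:,:2]-P[:,:2].mean(0),np.ones(len(P))];print(np.linalg.lstsq(A,P[:,2],rcond=None)[0])
E
```

```text
[ 0.48690925 -0.13836276  0.20032184] [3.13976244e+00 1.78427295e-04 1.82452162e+00] 6.1667 [ 0.83680891 -0.69448845 -0.26869868]
(array([365.5,  77.9]), 159, array([0.5831, 0.0109, 0.055 ]))
(array([334.5, 131.6]), 130, array([ 0.5683, -0.0556,  0.055 ]))
(array([255.9, 291. ]), 36, array([ 0.5342, -0.2967,  0.055 ]))
2904 ((525.6493530273438, -257.74407958984375), (62.38957214355469, 105.48832702636719), 15.170166015625) [0.0352 0.0491 0.0497 0.0503 0.0553]
[ 0.00213612 -0.03933113  0.04911907]
```

View pics/w3.png

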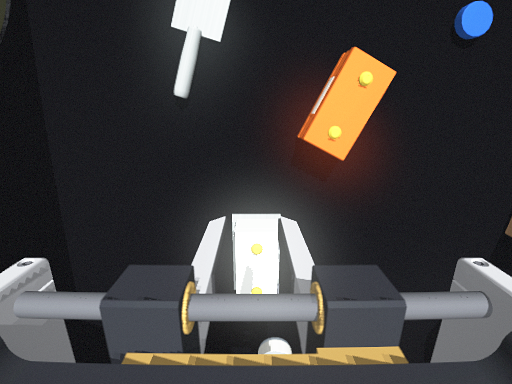

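The lid is shut: flat, at z of about 0.0497. One lug is at px (256,249) and the other is partly hidden at (256,291), so I'll shift for a clear view of both.

{"op": "jog_arm", "data": {
  "rows": [
    [[0.035,0.01,0],0,0.09],
    [[0.035,0.01,0],0,0.09],
    [[0,0,0],0,0.09],
    [[0,0,0],0,0.09]
  ]
}}

```text
time_s: 6.55
ee_pos: [0.4901, -0.0695, 0.199]
eef_rot: [-3.141, 0.0, 1.824]
force: [-0.6, 0.0, -0.0]
grip_width: 0.0679
grip_force: 0.0
```

Run:
```python
from h import *
o=get_obs();p=camera('wrist');print(o['ee_pos'],o['eef_rot'],o['time_s'],np.abs(o['joint_vel']).max())
T=wfc(p,o);C=cloud(p,T)
hsv=cv2.cvtColor(p['image'],cv2.COLOR_RGB2HSV)
x,y,z=C[...,0],C[...,1],C[...,2]
near=(abs(x-.53)<.08)&(abs(y+.26)<.1)&(z>.03)
m=near&(hsv[...,1]>80)&(hsv[...,0]>12)&(hsv[...,0]<38)
n,l,s,c=cv2.connectedComponentsWithStats(m.astype(np.uint8))
L=[]
for i in range(1,n):
    if s[i,4]>25: q=on_z(p,T,c[i],.054)[0];L.append(q);print(c[i],s[i],q.round(4),np.median(C[l==i],0).round(4))
if len(L)==2: d=L[0]-L[1];print('len',np.linalg.norm(d),'mid',(L[0]+L[1])/2,'yaw',np.degrees(np.arctan2(-d[0],d[1])))
mt=near&(z>.044)&(z<.062);P=C[mt];print(cv2.minAreaRect((P[:,:2]*1000).astype(np.float32)),np.median(P[:,2]))
v,u=np.nonzero(mt);G=on_z(p,T,np.c_[u,v],.05);print(cv2.minAreaRect((G[:,:2]*1000).astype(np.float32)))
cv2.imwrite('pics/w4.png',cv2.resize(p['image'][150:320,150:400],None,fx=3,fy=3)[:,:,::-1])
```

```text
[ 0.49006232 -0.06951914  0.19895182] [-3.14148386e+00  7.87810081e-05  1.82351626e+00] 6.55 0.04437450870659031
[242.47435897 289.44871795] [238 285  10   9  78] [ 0.5175 -0.2299  0.054 ] [ 0.5172 -0.2293  0.0549]
[242.97402597 328.14285714] [238 324  11   9  77] [ 0.5348 -0.2972  0.054 ] [ 0.5347 -0.2966  0.0547]
len 0.06950612704762335 mid [ 0.52616978 -0.26358959  0.054     ] yaw 14.463446389492722
((527.5669555664062, -264.6131591796875), (63.12480545043945, 119.97101593017578), 14.085079193115234) 0.04990339098811697
((527.2401733398438, -262.7813720703125), (62.71747589111328, 120.99710845947266), 14.557473182678223)
```

View pics/w4.png

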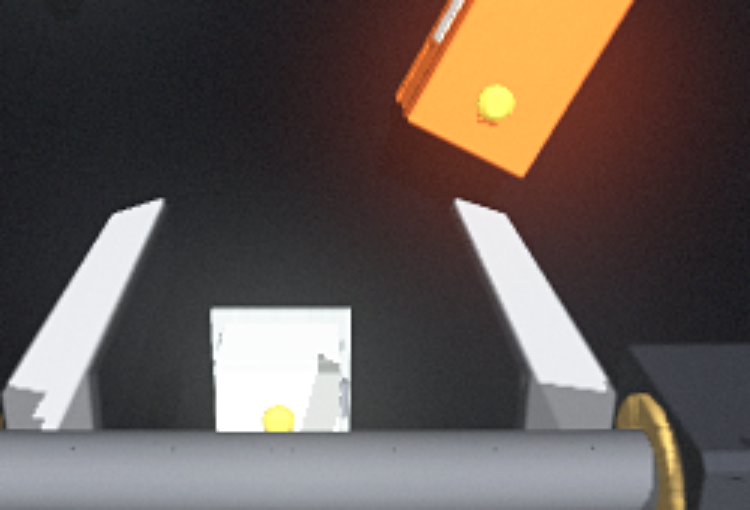

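Both lugs are found, one in the crop at (278,420) and the other just past the bar. They are 69.5 mm apart, with the midpoint at (0.5262,-0.2636) and yaw 14.5°. Next I'll go to the matching viewpoint at the blue box.

{"op": "jog_arm", "data": {
  "rows": [
    [[0.039,0,0],-6,0.094],
    [[0.039,0,0],-6,0.094],
    [[0.039,0,0],-6,0.094],
    [[0.039,0,0],-6,0.094],
    [[0.0365,0.019,0],0,0.094],
    [[0.0365,0.019,0],0,0.094],
    [[0.0365,0.019,0],0,0.094],
    [[0.0365,0.019,0],0,0.094],
    [[0.0365,0.019,0],0,0.094],
    [[0.0365,0.019,0],0,0.094],
    [[0.0365,0.019,0],0,0.094],
    [[0.0365,0.019,0],0,0.094]
  ]
}}

```text
time_s: 7.6
ee_pos: [0.3668, 0.3966, 0.1989]
eef_rot: [3.142, 0.0, 2.239]
force: [1.3, 0.2, 0.1]
grip_width: 0.0943
grip_force: 0.0
```

{"op": "jog_arm", "data": {
  "rows": [
    [[0,0,0],0,0.094],
    [[0,0,0],0,0.094]
  ]
}}

```text
time_s: 7.77
ee_pos: [0.3667, 0.3959, 0.1982]
eef_rot: [-3.14, 0.0, 2.242]
force: [1.0, -0.1, -0.0]
grip_width: 0.0942
grip_force: 0.0
```

```bash
cat >> h.py <<'E'
def pair(p,o,T,C,cx,cy,z,r=.1):
    hsv=cv2.cvtColor(p['image'],cv2.COLOR_RGB2HSV)
    x,y,Z=C[...,0],C[...,1],C[...,2]
    m=(abs(x-cx)<r)&(abs(y-cy)<r)&(Z>.03)&(hsv[...,1]>80)&(hsv[...,0]>12)&(hsv[...,0]<38)
    n,l,s,c=cv2.connectedComponentsWithStats(m.astype(np.uint8));L=[]
    for i in range(1,n):
        if s[i,4]>25: q=on_z(p,T,c[i],z)[0];L.append(q);print(c[i],s[i,4],q.round(4),np.median(C[l==i],0).round(4))
    if len(L)==2:
        d=L[0]-L[1];d*=np.sign(d[1]);M=(L[0]+L[1])/2
        t=R.from_euler('xyz',o['eef_rot']).as_matrix().T@(M-o['ee_pos'])
        print('len',np.linalg.norm(d),'mid',M.round(4),'yaw',np.degrees(np.arctan2(-d[0],d[1])),'mid in tool',t.round(4))
E
python3 - <<'E'
from h import *
o=get_obs();p=camera('wrist');print(o['ee_pos'],o['eef_rot'],np.degrees(o['eef_rot'][2]),o['time_s'],o['grip_width'])
T=wfc(p,o);C=cloud(p,T);pair(p,o,T,C,.489,.243,.050)
E
```

```text
[0.36670191 0.39589401 0.19817579] [-3.14035938e+00  3.10788831e-04  2.24157093e+00] 128.4325540401749 7.7667 0.09416648055592644
```

Run:
```python
from h import *
o=get_obs();p=camera('wrist');save(p,'w5.png');T=wfc(p,o);C=cloud(p,T)
print(spot_point('blue_box_center',p)[:2])
hsv=cv2.cvtColor(p['image'],cv2.COLOR_RGB2HSV)
m=(hsv[...,0]>12)&(hsv[...,0]<38)&(hsv[...,1]>60)&(hsv[...,2]>60)
n,l,s,c=cv2.connectedComponentsWithStats(m.astype(np.uint8))
for i in range(1,n):
    if s[i,4]>20: print(c[i],s[i],np.median(C[l==i],0))
```

```text
[{'at': [0.4979, 0.7714], 'p': 0.6}]
[363.2613769  118.53792299] [338 107  53  27 857] [nan nan nan]
[ 94.6443769  305.69908815] [ 81 280  31  53 658] [nan nan nan]
[252.20454545 285.88636364] [248 281  11  10  44] [nan nan nan]
[411.84358289 306.47459893] [394 281  30  52 748] [nan nan nan]
[252.23214286 324.44642857] [248 321  10   8  56] [0.5081381  0.21625514 0.05076557]
[371.3235786  356.31493868] [ 230  343  269   23 3588] [nan nan nan]
```

View pics/w5.png

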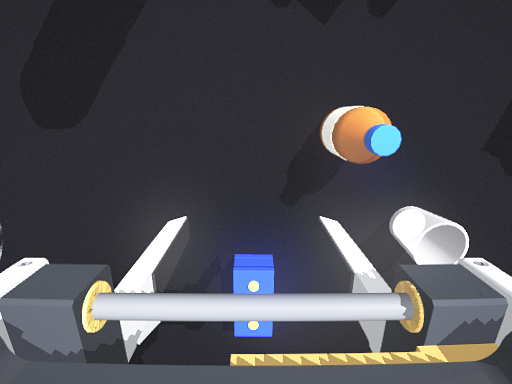

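The blue box sits squarely between the open fingers, with its lugs at px (253,286) and (253,325). The amber bottle and beaker are to the right.

Run:
```python
from h import *
o=get_obs();p=camera('wrist');T=wfc(p,o)
L=on_z(p,T,[[252.9,285.7],[252.6,324.6]],.050);d=L[0]-L[1];M=L.mean(0)
t=R.from_euler('xyz',o['eef_rot']).as_matrix().T@(M-o['ee_pos'])
print(L.round(4),np.linalg.norm(d),M.round(4),np.degrees(np.arctan2(-d[0],d[1])),t.round(4),o['ee_pos'])
```

```text
[[0.4667 0.2699 0.05  ]
 [0.5097 0.2147 0.05  ]] 0.06997509551066242 [0.4882 0.2423 0.05  ] 37.930528063638015 [-0.194  0.001  0.149] [0.36727322 0.39406961 0.19892288]
```

{"op": "jog_arm", "data": {
  "rows": [
    [[-0.0388,0.0021,0],0.5,0.094],
    [[-0.0388,0,0],0,0.094],
    [[-0.0388,0,0],0,0.094],
    [[-0.0388,0,0],0,0.094],
    [[-0.0388,0,0],0,0.094],
    [[0,0,0.036],0,0.094],
    [[0,0,0.036],0,0.094],
    [[0,0,0.036],0,0.094],
    [[0,0,0.03],0,0.094],
    [[0,0,0],0,0.094],
    [[0,0,0],0,0.094]
  ]
}}

```text
time_s: 8.88
ee_pos: [0.4872, 0.2427, 0.0612]
eef_rot: [-3.14, -0.0, 2.23]
force: [0.5, -1.3, 0.9]
grip_width: 0.0938
grip_force: 0.0
```

{"op": "jog_arm", "data": {
  "rows": [
    [[-0.001,0.0005,0.02],0,0.094],
    [[0,0,0.02],0,0.094],
    [[0,0,0.009],0,0.094],
    [[0,0,0],0,0.075],
    [[0,0,0],0,0.065],
    [[0,0,0],0,0.06],
    [[0,0,0],0,0.055],
    [[0,0,0],0,0.05],
    [[0,0,0],0,0.05],
    [[0,0,0],0,0.05]
  ],
  "squeeze": 20
}}

```text
time_s: 9.72
ee_pos: [0.4885, 0.2434, 0.0128]
eef_rot: [3.141, 0.0, 2.232]
force: [-1.9, -1.2, 6.3]
grip_width: 0.06
grip_force: 20.0
```

{"op": "jog_arm", "data": {
  "rows": [
    [[0,0,-0.01],0,0.05],
    [[0,0,-0.025],0,0.05],
    [[0,0,-0.035],0,0.05],
    [[0,0,-0.035],0,0.05],
    [[0,0,-0.03],0,0.05],
    [[-0.02,0,-0.01],0,0.05],
    [[-0.035,0,0],5.85,0.05],
    [[-0.035,0,0],5.85,0.05],
    [[-0.035,0,0],5.85,0.05],
    [[-0.035,-0.005,0],5.85,0.05],
    [[-0.035,-0.012,0],0,0.05],
    [[-0.035,-0.012,0],0,0.05]
  ]
}}

```text
time_s: 10.72
ee_pos: [0.5574, 0.0288, 0.1572]
eef_rot: [-3.141, -0.0, 1.823]
force: [0.7, 0.4, -1.9]
grip_width: 0.06
grip_force: 20.0
```

{"op": "jog_arm", "data": {
  "rows": [
    [[-0.035,-0.012,0],0,0.05],
    [[-0.035,-0.012,0],0,0.05],
    [[-0.035,-0.012,0],0,0.05],
    [[-0.035,-0.012,0],0,0.05],
    [[-0.035,-0.012,0],0,0.05],
    [[-0.02,-0.008,0],0,0.05],
    [[0,0,0],0,0.05],
    [[0,0,0],0,0.05]
  ]
}}

```text
time_s: 11.38
ee_pos: [0.5401, -0.1762, 0.1573]
eef_rot: [-3.141, -0.0, 1.821]
force: [0.5, -0.1, -2.4]
grip_width: 0.0598
grip_force: 20.0
```

Run:
```python
from h import *
o=get_obs();p=camera('wrist');T=wfc(p,o);save(p,'w6.png')
print(o['ee_pos'],np.degrees(o['eef_rot'][2]))
Rt=R.from_euler('xyz',o['eef_rot']).as_matrix()
hsv=cv2.cvtColor(p['image'],cv2.COLOR_RGB2HSV)
m=(hsv[...,0]>12)&(hsv[...,0]<38)&(hsv[...,1]>60)&(hsv[...,2]>60)
n,l,s,c=cv2.connectedComponentsWithStats(m.astype(np.uint8))
for i in range(1,n):
    if s[i,4]>20:
        q=on_z(p,T,c[i],o['ee_pos'][2]+.037)[0]; print(c[i],s[i],(Rt.T@(q-o['ee_pos'])).round(4))
```

```text
[ 0.54010285 -0.17615368  0.15728958] 104.34463369499773
[326.57325581  53.20770349] [ 274    0  109  120 6880] [ 0.1098  0.037  -0.037 ]
[252.44636678 199.23875433] [239 186  28  28 578] [ 0.0346  0.0008 -0.037 ]
[148.5506993  307.58916084] [140 281  22  53 572] [-0.0395 -0.0666 -0.037 ]
[356.4741533 307.8057041] [344 281  22  53 561] [-0.0396  0.0683 -0.037 ]
[252.5        292.21052632] [245 291  16   3  38] [-0.0272  0.0008 -0.037 ]
[316.75637394 357.26937935] [ 164  345  287   21 3883] [-0.0813  0.0456 -0.037 ]
```

View pics/w6.png

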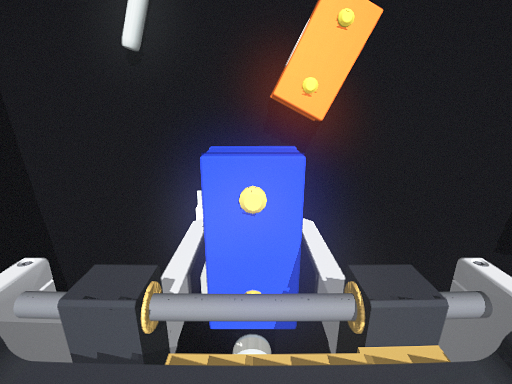

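The blue box is held square. Its front lug at px (252,199) reads tool x = 0.0346, y = 0.0008, so the box is centred in the grip. I'll move above the seat next.

{"op": "jog_arm", "data": {
  "rows": [
    [[-0.02,-0.009,0],-0.1,0.05],
    [[-0.02,-0.009,0],0,0.05],
    [[-0.02,-0.009,0],0,0.05],
    [[-0.0207,-0.0086,0],0,0.05],
    [[0,0,0.03],0,0.05],
    [[0,0,0.03],0,0.05],
    [[0,0,0.015],0,0.05],
    [[0,0,0],0,0.05],
    [[0,0,0],0,0.05],
    [[0,0,0],0,0.05]
  ]
}}

```text
time_s: 12.27
ee_pos: [0.5273, -0.262, 0.0837]
eef_rot: [3.14, 0.001, 1.826]
force: [-0.9, 0.3, -1.7]
grip_width: 0.0597
grip_force: 20.0
```

{"op": "jog_arm", "data": {
  "rows": [
    [[-0.0008,-0.0017,0.004],0,0.05],
    [[0,0,0.004],0,0.05],
    [[0,0,0],0,0.05],
    [[0,0,0],0,0.05],
    [[0,0,0],0,0.05]
  ]
}}

```text
time_s: 12.68
ee_pos: [0.5249, -0.2637, 0.0743]
eef_rot: [3.141, 0.0, 1.825]
force: [0.2, -0.1, -2.0]
grip_width: 0.06
grip_force: 20.0
```

{"op": "jog_arm", "data": {
  "rows": [
    [[0,0,0],0,0.05]
  ]
}}

```text
time_s: 12.77
ee_pos: [0.5249, -0.2637, 0.0743]
eef_rot: [3.141, 0.0, 1.825]
force: [0.9, -0.4, -1.8]
grip_width: 0.0601
grip_force: 20.0
```

{"op": "jog_arm", "data": {
  "rows": [
    [[0.0003,0.0004,0.0015],0,0.05],
    [[0,0,0.0015],0,0.05],
    [[0,0,0.0015],0,0.05],
    [[0,0,0.0015],0,0.05],
    [[0,0,0.001],0,0.05],
    [[0,0,0],0,0.05],
    [[0,0,0],0,0.05]
  ]
}}

```text
time_s: 13.35
ee_pos: [0.5251, -0.2632, 0.067]
eef_rot: [-3.141, -0.0, 1.825]
force: [-0.6, -0.4, -2.4]
grip_width: 0.0601
grip_force: 20.0
```

{"op": "jog_arm", "data": {
  "rows": [
    [[0,0,0.001],0,0.05],
    [[0,0,0.001],0,0.05],
    [[0,0,0.001],0,0.05],
    [[0,0,0.0005],0,0.05],
    [[0,0,0],0,0.05],
    [[0,0,0],0,0.05]
  ]
}}

```text
time_s: 13.85
ee_pos: [0.5252, -0.2633, 0.0635]
eef_rot: [-3.142, 0.0, 1.825]
force: [0.3, -0.8, -3.3]
grip_width: 0.0598
grip_force: 20.0
```

{"op": "jog_arm", "data": {
  "rows": [
    [[0,0,0.0005],0,0.05],
    [[0,0,0.0005],0,0.05],
    [[0,0,0],0,0.05],
    [[0,0,0],0,0.05]
  ]
}}

```text
time_s: 14.18
ee_pos: [0.5253, -0.2633, 0.0628]
eef_rot: [3.141, 0.0, 1.825]
force: [-1.5, -0.1, 1.1]
grip_width: 0.0598
grip_force: 20.0
```

The force turned upward at TCP z = 0.0628, which is the expected seated height. I'll release gently and retreat.

{"op": "jog_arm", "data": {
  "rows": [
    [[0,0,0.0003],0,0.05],
    [[0,0,0],0,0.062],
    [[0,0,0],0,0.068],
    [[0,0,0],0,0.076],
    [[0,0,0],0,0.085],
    [[0,0,0],0,0.09],
    [[0,0,0],0,0.092],
    [[0,0,0],0,0.092]
  ]
}}

```text
time_s: 14.85
ee_pos: [0.5252, -0.2632, 0.0622]
eef_rot: [-3.142, -0.0, 1.825]
force: [-0.1, -0.5, 0.8]
grip_width: 0.0917
grip_force: 0.0
```

{"op": "jog_arm", "data": {
  "rows": [
    [[0,0,-0.01],0,0.092],
    [[0,0,-0.025],0,0.092],
    [[0,0,-0.035],0,0.092],
    [[0,0,-0.04],0,0.092],
    [[0.03,0,-0.03],0,0.092],
    [[0.04,0,0],0,0.092],
    [[0.04,0,0],0,0.092],
    [[0.04,0,0],0,0.092],
    [[0,0,0],0,0.092],
    [[0,0,0],0,0.092]
  ]
}}

```text
time_s: 15.68
ee_pos: [0.4876, -0.1173, 0.203]
eef_rot: [3.14, 0.001, 1.827]
force: [-0.7, -0.3, 0.8]
grip_width: 0.092
grip_force: 0.0
```

Run:
```python
from h import *
o=get_obs();p=camera('wrist');T=wfc(p,o);C=cloud(p,T);save(p,'w7.png');print(o['ee_pos'],o['time_s'],o['force'])
x,y,z=C[...,0],C[...,1],C[...,2]
m=(abs(x-.526)<.08)&(abs(y+.263)<.1)&(z>.085)&(z<.099);P=C[m]
print(len(P),cv2.minAreaRect((P[:,:2]*1000).astype(np.float32)),np.percentile(P[:,2],[5,50,95]))
A=np.c_[P[:,:2]-P[:,:2].mean(0),np.ones(len(P))];print(np.linalg.lstsq(A,P[:,2],rcond=None)[0])
```

```text
[ 0.48757145 -0.11727566  0.20297959] 15.6833 [-0.6962518  -0.34412947  0.78164327]
2398 ((526.2721557617188, -263.6414489746094), (60.49620056152344, 120.65663146972656), 14.62775993347168) [0.08998184 0.09574344 0.09690279]
[ 0.00427013 -0.01603956  0.09525016]
```

View pics/w7.png

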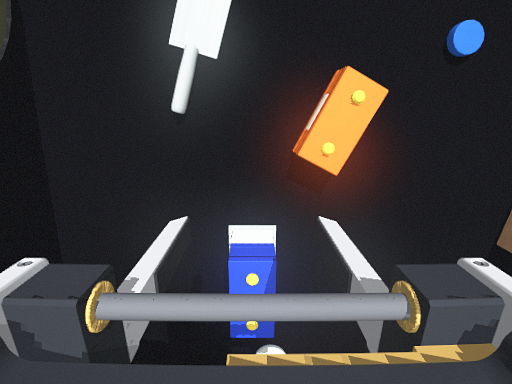

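The blue box is seated flush: its top is at 0.096, the centre at (0.5263,-0.2636) and the yaw 14.6°. It was released cleanly and the orange box is where it was.

```bash
python3 -c "
from station import *
print(hand_in())"
```

```text
the job is handed in; nothing more can be done
None
```

The lid is shut and the blue box sits flush and square on it, released upright; the job was handed in at about 15.7 s, and the orange box and other things on the bench were not touched.

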